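Put the deburring fixture into gear

TASK

Put the motor-driven turning fixture on the bench into gear: slide its gear-change knob all the way along its rail towards the faceplate, and rock the faceplate by its handle until the teeth of the sliding gear drop fully into the gaps of the spindle gear. Then let go, leaving the knob fully across and the gears meshed.

Things in the scene. Friction and masses are not known exactly. Their poses are not given: they have to be found in the camera images.
- fixture: Grey turning fixture, 400 mm long. Origin: centre of its underside, z up. The spindle axis runs along its y, 100 mm up, at x = 0. Motor at the -y end; at +y the faceplate (radius 70 mm, to y = 127 mm) with a casting (radius 45 mm, to y = 179 mm). Grey end plates at y = +-100 mm are 150 mm high, the gears open between them. The low wide star knob on the motor-side plate is only a clamp, not used.
- knob_grip (a point): Centre of the gear-change knob: tall slim upright steel cylinder, diameter 24, height 28 mm, on a thin post; 183 mm up, at fixture x = -55 mm. It slides along fixture y against 8 to 12 N and stays where left: out of gear at y = -35 mm (starts within 8 mm of that), at its stop at y = -3 mm. A 4 N spring then presses the sliding gear on, so it gets there even while teeth butt.
- handle (a point): Middle of the faceplate's handle: steel round pin, diameter 22 mm, along fixture y from y = 127 to 185 mm (this point 157), 90 mm from the spindle axis. Starts within 23 degrees of straight up, swings about the axis up to 86 degrees either way against 2 to 3 N (about 7 N once meshed), stays where left. Straight up: tooth on tooth. Teeth drop in with it leaning 45 degrees (+-12) to +x or -x.
- tooth_tips (a point): Point on the spindle axis in the plane of the tooth tips of the sliding gear (the one nearer the motor, 90 mm wide, four square teeth facing +y); it moves along fixture y with the knob: about y = 12 mm out of gear, 35 mm when butting on the spindle gear's teeth, 44 mm fully meshed. Knob or faceplate may be moved first; once meshed both gears turn together.

How it is judged:
By the outcome, as a careful person would: the job done as asked, in the order asked, and still so for the second after the job is handed in, with the robot touching nothing.
It also fails if it takes over 38 s, if anything falls off the work surface, if the arm or the gripper's body presses on something with over 40 N, if the wrist force passes 120 N, or if a joint passes its speed limit or range.

ROBOT

A 7-joint arm with a two-finger parallel gripper is mounted at the origin on the work surface. World frame = base frame: x ahead of the robot, y to its left, z up, the work surface at z = 0. Lengths are in m, angles in rad, forces in N, time in s.
With the tool pointing down it reaches from about 0.425 to 0.875 m from the base axis. Payload 4.7 kg.
Tool frame: the origin (TCP) lies between the finger pads; the fingertips stand 14 mm ahead of it and the grasp point (between the pads) lies 5 mm behind it; z points along the fingers, y is the line along which they close (so a half turn about z gives the same grasp; the last joint's range is limited). The gripper opens to 87 mm and grips with 3 to 60 N. Pads are 19 mm wide; open, the fingers measure 117 mm over their backs; the gripper's body (75 mm by 190 mm) begins 51 mm behind the grasp point.
Start: joints at [-1.255, 0.321, -0.07, 1.45, 0.023, 1.371, -0.057], TCP at [0.193, 0.621, 0.215] pointing down, gripper open.
Joint ranges: [-2.86, 2.86], [-0.3, 2.09], [-1.38, 1.24], [0.06, 2.45], [-1.56, 4.7], [0.09, 2.05], [-2.69, 2.69]. Speed limits (rad/s): [2.57, 2.57, 3.14, 3.14, 3.14, 3.14, 3.14].

INTERFACE

Orientations are given as a rotation vector (axis times angle).
In Python, from bench import ctrl gives the robot as it stands.
- The arm moves only by the tool step_arm, never from a script. Its argument "commands" is a list of rows, each an object with "travel": the shift along the tool's x, y, z in m, a list of three; "turn": the turn, a rotation vector about the tool's x, y, z in degrees, a list of three. A call has 1 to 5 rows; each row is the pose to reach, as a shift and turn from the pose commanded when the call began, along the tool's axes at that moment; what a row does not reach only later rows make up. A row lasts 1/10 s, in which the tool goes at most 50 mm and 8.59 degrees, less where a joint would pass 70% of its speed; a pose out of reach is approached as far as the arm can. A call with a gripper value outside its range is refused whole. "gripper" is the opening, from 0 (shut) to 1 (fully open), set as the call begins (left out, the last holds). The fingers move at their own pace and stop on an object; "force" is the grip in N (left out, the last holds). Time passes only in rows, so rows that repeat a pose let the fingers close. It gives the time, the measured TCP pose, the force, the opening and the grip force at its end, in the units of the state.
- ctrl.get_state(): the state, without advancing time (a new reading comes with each control period).
- ctrl.get_image(name): name is "scene" or "top" or "wrist"; returns the picture (420x560x3 uint8, red, green, blue); there is no depth.
- ctrl.camera_model(name): a dict with "fx", "fy", "cx", "cy" (pixels), "R" (3x3) and "t" (3): a world point X has camera coordinates R X + t; the wrist camera has in their place "T_tool_cam" (4x4, takes a point from camera to tool coordinates, whose origin is the TCP and whose axes are the flange's). Camera axes: x right, y down, z forward; pixel columns grow to the right and rows downward; lengths in m; the calibration is good to about 2 mm. A picture is of the moment at which its call begins: read the wrist's pose just before it. camera_model takes no time and is no camera call.
- ctrl.close_job(): hands the job in; it is judged then, once.
The state is a dict: "time": time; "joint_positions": joint angles; "qd": joint speeds; "joint_torque": joint torques, N m; "position": TCP position; "tool_rot": TCP orientation; "ft_force": force on the tool from outside, world axes, zero at the start; "torque": the same for the moment, N m; "grip_width": opening from 0.0 (shut) to 1.0 (fully open); "grip_force": force on a finger pad.
Only numpy, scipy, OpenCV 4.12 (cv2) and the standard library are available. Lean on these libraries where they do the work, as an engineer would, in place of code of your own. Each camera call takes 0.05 s, during which the arm holds its last target. There are 200 camera calls.

## Working session

There is one attempt and no reset: what is moved stays moved. The work goes in short steps, Python scripts to look and compute and a tool call to move; the robot and the scene stay as the last step left them, time stands still between calls to the robot, and variables do not carry over. Pictures are saved under pics/ and viewed, at most 10 in all, crops included, and the job is handed in when it is done.

Besides the shell and the picture viewer there is one more tool, called after "Request:" as name([rows], argument=value, ...), one row to a line, values as JSON. step_arm: Moves the arm, as the interface text tells. Its arguments: {"type":"object","properties":{"commands":{"type":"array"},"gripper":{"type":"number"},"force":{"type":"number"}},"required":["commands"]}

```bash
mkdir -p pics; ls; python3 - <<'E'
from bench import ctrl
import cv2,numpy as np
for n in ["scene","top"]:
    im=ctrl.get_image(n); cv2.imwrite(f"pics/{n}0.png",im[:,:,::-1]); m=ctrl.camera_model(n); print(n,{k:np.round(v,3).tolist() for k,v in m.items()})
s=ctrl.get_state();print(s['time'],s['position'],s['tool_rot'])
E
```

```text
pics
scene {'fx': 384.271, 'fy': 384.271, 'cx': 274.596, 'cy': 207.834, 'R': [[-0.117, 0.993, -0.008], [0.577, 0.061, -0.814], [-0.808, -0.1, -0.58]], 't': [0.013, -0.191, 1.161]}
top {'fx': 530.956, 'fy': 530.956, 'cx': 275.45, 'cy': 204.375, 'R': [[-0.012, -1.0, -0.01], [-0.997, 0.013, -0.075], [0.075, 0.009, -0.997]], 't': [0.062, 0.527, 0.954]}
0.1 [0.19308786 0.62011772 0.21365549] [-4.72129081e-01 -3.10575049e+00  2.74470790e-03]
```

View pics/top0.png

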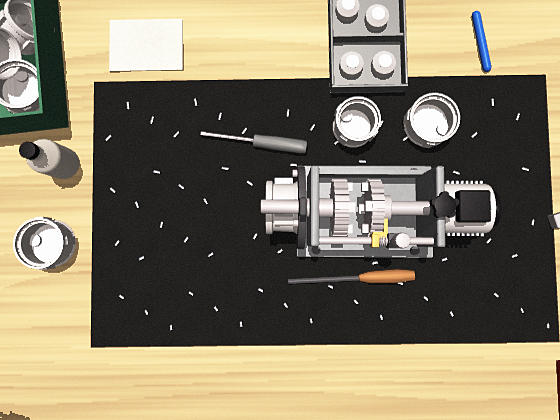

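View pics/scene0.png

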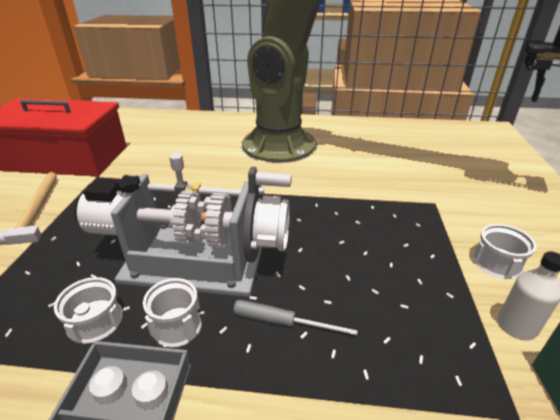

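The top view shows the faceplate end pointing left (world +y), the knob at about (403,241), the handle tip at about (262,206), and the end plates at u of about 315 and 440. In the scene view the knob is at about (177,160) and the handle at (257–290,180).

```bash
cat > h.py <<'E'
from bench import ctrl
import numpy as np, cv2
from scipy.spatial.transform import Rotation as Rn
def ray(n,u,v,s=None):
    m=ctrl.camera_model(n); d=np.array([(u-m['cx'])/m['fx'],(v-m['cy'])/m['fy'],1])
    if n=='wrist':
        T=np.array(m['T_tool_cam']); Rt=Rn.from_rotvec(s['tool_rot']).as_matrix()
        return Rt@T[:3,3]+s['position'], Rt@T[:3,:3]@d
    R=np.array(m['R']); return -R.T@np.array(m['t']), R.T@d
def onz(n,u,v,z,s=None):
    o,d=ray(n,u,v,s); return o+d*(z-o[2])/d[2]
def two(a,b):
    (o1,d1),(o2,d2)=a,b
    k=np.linalg.lstsq(np.c_[d1,-d2],o2-o1,rcond=None)[0]
    p,q=o1+d1*k[0],o2+d2*k[1]; return (p+q)/2,np.linalg.norm(p-q)
E
python3 - <<'E'
from h import *
np.set_printoptions(precision=4,suppress=True)
print('knob top',onz('top',403,241,.197), two(ray('top',403,241),ray('scene',177,157)))
print('handle tip',onz('top',262,207,.19),two(ray('top',262,207),ray('scene',290,181)))
print('handle root',onz('top',298,207,.19),two(ray('top',298,207),ray('scene',258,178)))
for p in [(315,167),(315,247),(440,167),(440,246)]: print(p,onz('top',*p,.15))
im=ctrl.get_image('top')[140:290,240:520]
cv2.imwrite('pics/c1.png',cv2.resize(im[:,:,::-1],None,fx=2.8,fy=2.8,interpolation=cv2.INTER_CUBIC))
m=ctrl.camera_model('wrist');print(np.array(m['T_tool_cam']),m['fx'])
E
```

```text
knob top [ 0.4572 -0.1359  0.197 ] (array([ 0.4569, -0.136 ,  0.1923]), np.float64(0.0019553336610226204))
handle tip [0.5112 0.074  0.19  ] (array([0.5113, 0.0742, 0.188 ]), np.float64(0.0002713213958668633))
handle root [0.5105 0.0195 0.19  ] (array([0.5104, 0.0203, 0.1898]), np.float64(0.001590516517239164))
(315, 167) [ 0.577 -0.01   0.15 ]
(315, 247) [ 0.4496 -0.0077  0.15  ]
(440, 167) [ 0.5742 -0.209   0.15  ]
(440, 246) [ 0.4487 -0.2045  0.15  ]
[[-0.0009 -0.9685 -0.2489  0.0673]
 [ 1.     -0.0007 -0.001  -0.0009]
 [ 0.0008 -0.2489  0.9685 -0.1702]
 [ 0.      0.      0.      1.    ]] 329.38784036821704
```

View pics/c1.png

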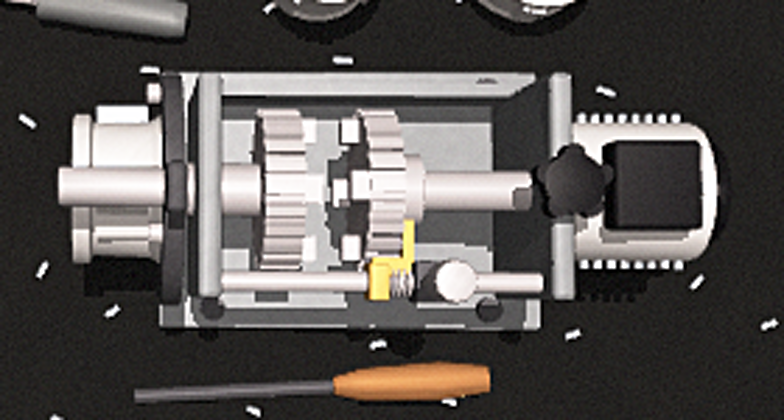

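Knob, handle and end plates all agree: the fixture is aligned with the world, with its origin near (0.512, -0.109). The knob is at y = -27 mm and the handle is nearly straight up. Next I compute the approach.

```bash
cat >> h.py <<'E'
def go(p,xdir=(-1,0,0)):
    s=ctrl.get_state(); R=Rn.from_rotvec(s['tool_rot']); x=np.array(xdir,float); z=np.array([0,0,-1.]); 
    G=Rn.from_matrix(np.c_[x,np.cross(z,x),z])
    print('travel',np.round(R.inv().apply(np.array(p)-s['position']),4),'turn',np.round((R.inv()*G).as_rotvec(degrees=True),2),'t',round(s['time'],2),'p',np.round(s['position'],4),'F',np.round(s['ft_force'],1))
E
python3 -c "
from h import *
go((.35,.5,.32));go((.5,.3,.32));go((.457,-.136,.25))"
```

```text
travel [-0.1855 -0.0683 -0.1061] turn [-8.000e-02 -1.000e-02 -1.729e+01] t 0.15 p [0.1931 0.6202 0.2138] F [-0.4  0.3 -0.6]
travel [-0.3882 -0.2147 -0.1059] turn [-8.000e-02 -1.000e-02 -1.729e+01] t 0.15 p [0.1931 0.6202 0.2138] F [-0.4  0.3 -0.6]
travel [-0.4767 -0.6437 -0.0352] turn [-8.000e-02 -1.000e-02 -1.729e+01] t 0.15 p [0.1931 0.6202 0.2138] F [-0.4  0.3 -0.6]
```

Request:
step_arm([
  {"travel": [-0.03,-0.01,-0.036],"turn": [0,0,-4]},
  {"travel": [-0.06,-0.02,-0.07],"turn": [0,0,-8]},
  {"travel": [-0.1,-0.03,-0.09],"turn": [0,0,-12]},
  {"travel": [-0.14,-0.05,-0.1],"turn": [0,0,-17.3]},
  {"travel": [-0.186,-0.068,-0.106],"turn": [0,0,-17.3]},
], gripper=0.7)

```text
time: 0.65
position: [0.351, 0.5, 0.322]
tool_rot: [-0.007, 3.141, 0.003]
ft_force: [0.7, 1.6, 0.1]
grip_width: 0.718
grip_force: 0.0
```

```bash
python3 -c "
from h import *
go((.35,.5,.32));go((.5,.3,.32));go((.457,-.136,.25))"
```

```text
travel [ 0.001 -0.     0.002] turn [0.11 0.03 0.24] t 0.65 p [0.351 0.5   0.322] F [0.7 1.6 0.1]
travel [-0.1482 -0.2007  0.0017] turn [0.11 0.03 0.24] t 0.65 p [0.351 0.5   0.322] F [0.7 1.6 0.1]
travel [-0.1033 -0.6366  0.0708] turn [0.11 0.03 0.24] t 0.65 p [0.351 0.5   0.322] F [0.7 1.6 0.1]
```

Tracking is exact. Tool axes are now x = -world x, y = world y, z down.

Request:
step_arm([
  {"travel": [-0.03,-0.04,0],"turn": [0,0,0]},
  {"travel": [-0.06,-0.08,0],"turn": [0,0,0]},
  {"travel": [-0.09,-0.12,0],"turn": [0,0,0]},
  {"travel": [-0.12,-0.16,0],"turn": [0,0,0]},
  {"travel": [-0.15,-0.2,0],"turn": [0,0,0]},
])

```text
time: 1.15
position: [0.5014, 0.2985, 0.3206]
tool_rot: [0.0, -3.142, -0.0]
ft_force: [-0.3, 0.6, -0.2]
grip_width: 0.698
grip_force: 0.0
```

Request:
step_arm([
  {"travel": [0.01,-0.05,0],"turn": [0,0,0]},
  {"travel": [0.02,-0.1,0],"turn": [0,0,0]},
  {"travel": [0.03,-0.15,0],"turn": [0,0,0]},
  {"travel": [0.04,-0.2,0],"turn": [0,0,0]},
  {"travel": [0.043,-0.25,0],"turn": [0,0,0]},
])

```text
time: 1.65
position: [0.4568, 0.0527, 0.3206]
tool_rot: [-0.001, 3.142, 0.001]
ft_force: [1.1, 0.1, 0.6]
grip_width: 0.699
grip_force: 0.0
```

Request:
step_arm([
  {"travel": [0,-0.05,0],"turn": [0,0,0]},
  {"travel": [0,-0.1,0.02],"turn": [0,0,0]},
  {"travel": [0,-0.15,0.04],"turn": [0,0,0]},
  {"travel": [0,-0.186,0.06],"turn": [0,0,0]},
  {"travel": [0,-0.186,0.07],"turn": [0,0,0]},
])

```text
time: 2.15
position: [0.4557, -0.1384, 0.249]
tool_rot: [-0.017, -3.14, 0.003]
ft_force: [-1.0, 0.4, 0.1]
grip_width: 0.699
grip_force: 0.0
```

```bash
python3 - <<'E'
from h import *
go((.457,-.136,.186))
s=ctrl.get_state(); im=ctrl.get_image('wrist'); cv2.imwrite('pics/w1.png',im[:,:,::-1])
m=ctrl.camera_model('wrist'); T=np.array(m['T_tool_cam']); Rt=Rn.from_rotvec(s['tool_rot']).as_matrix()
for P in [(.457,-.136,.197),(.511,.047,.19)]:
    c=T[:3,:3].T@(Rt.T@(np.array(P)-s['position'])-T[:3,3]); print(m['cx']+m['fx']*c[0]/c[2],m['cy']+m['fy']*c[1]/c[2])
E
```

```text
travel [-0.0014  0.0025  0.063 ] turn [-0.11 -0.11 -0.61] t 2.15 p [ 0.4557 -0.1384  0.249 ] F [-1.   0.4  0.1]
281.4200612806067 222.2637524373107
521.5163365437421 284.74427568122087
```

View pics/w1.png

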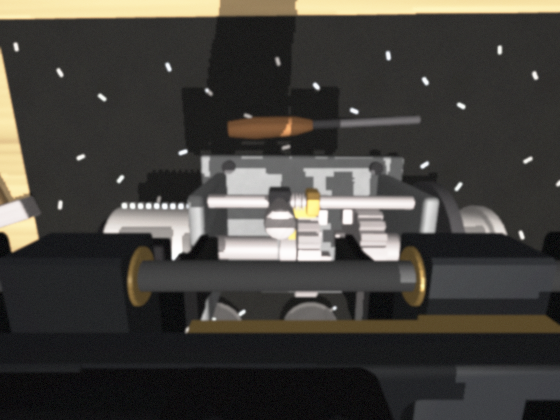

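The knob shows at (281,222), exactly where predicted. I go down and grip it.

Request:
step_arm([
  {"travel": [-0.001,0.002,0.02],"turn": [0,0,0]},
  {"travel": [-0.001,0.002,0.04],"turn": [0,0,0]},
  {"travel": [-0.001,0.002,0.055],"turn": [0,0,0]},
  {"travel": [-0.001,0.002,0.063],"turn": [0,0,0]},
  {"travel": [-0.001,0.002,0.063],"turn": [0,0,0]},
])

```text
time: 2.7
position: [0.4586, -0.1283, 0.187]
tool_rot: [0.003, -3.14, -0.0]
ft_force: [0.3, 0.1, 0.0]
grip_width: 0.703
grip_force: 0.0
```

Request:
step_arm([
  {"travel": [0,0,0],"turn": [0,0,0]},
  {"travel": [0,0,0],"turn": [0,0,0]},
  {"travel": [0,0,0],"turn": [0,0,0]},
  {"travel": [0,0,0],"turn": [0,0,0]},
  {"travel": [0,0,0],"turn": [0,0,0]},
], gripper=0.2, force=20)

```text
time: 3.2
position: [0.4593, -0.1323, 0.1881]
tool_rot: [0.001, 3.14, -0.007]
ft_force: [0.7, -8.3, -0.7]
grip_width: 0.333
grip_force: 4.2
```

Request:
step_arm([
  {"travel": [0,0,0],"turn": [0,0,0]},
  {"travel": [0,0,0],"turn": [0,0,0]},
  {"travel": [0,0,0],"turn": [0,0,0]},
])

```text
time: 3.5
position: [0.459, -0.1314, 0.1894]
tool_rot: [0.002, 3.141, -0.003]
ft_force: [-3.1, -2.8, 9.2]
grip_width: 0.211
grip_force: 4.5
```

Request:
step_arm([
  {"travel": [0,0.004,0],"turn": [0,0,0]},
  {"travel": [0,0.008,0],"turn": [0,0,0]},
  {"travel": [0,0.012,0],"turn": [0,0,0]},
  {"travel": [0,0.016,0],"turn": [0,0,0]},
  {"travel": [0,0.016,0],"turn": [0,0,0]},
])

```text
time: 4.0
position: [0.4602, -0.1151, 0.1894]
tool_rot: [0.001, 3.138, -0.003]
ft_force: [-0.0, -3.5, 6.6]
grip_width: 0.201
grip_force: 3.3
```

```bash
python3 - <<'E'
from h import *
go((.457,-.136,.186))
a=ctrl.get_image('scene')[110:310,60:310]; b=ctrl.get_image('top')[140:290,240:520]
cv2.imwrite('pics/c2.png',np.vstack([cv2.resize(a[:,:,::-1],(420,300)),cv2.resize(b[:,:,::-1],(420,225))]))
E
```

```text
travel [ 0.0032 -0.0209  0.0035] turn [-0.12  0.19 -0.03] t 4.0 p [ 0.4602 -0.1151  0.1894] F [-0.  -3.5  6.6]
```

View pics/c2.png

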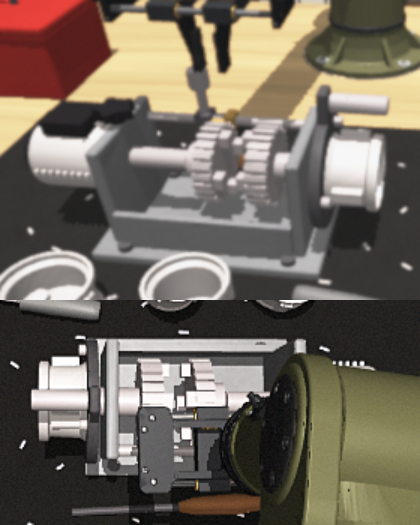

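```bash
python3 - <<'E'
from h import *
a=ctrl.get_image('scene')[105:205,120:240]; b=ctrl.get_image('wrist')[130:330,140:420]
cv2.imwrite('pics/c3.png',np.hstack([cv2.resize(a[:,:,::-1],(420,350),interpolation=2),cv2.resize(b[:,:,::-1],(380,350))]))
E
```

```text
(no output)
```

View pics/c3.png

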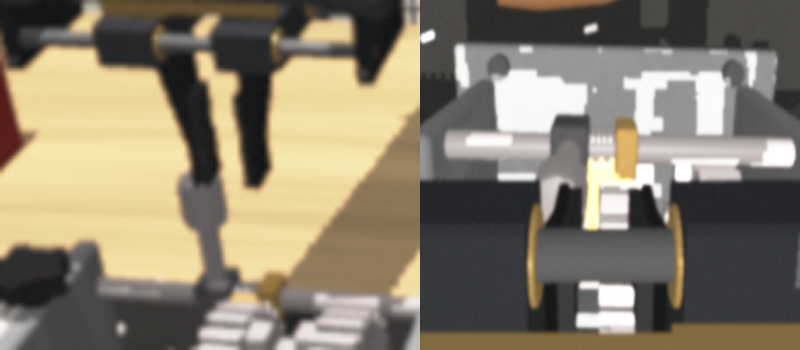

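```bash
python3 - <<'E'
from h import *
def onx(u,v,x):
    o,d=ray('scene',u,v); return np.round(o+d*(x-o[0])/d[0],4)
for n,u,v in [('rtip',191,158.4),('ltip',178.5,157),('knobtop',177.7,156),('knobbot',180,169),('post bottom',181,187)]:
    print(n,[onx(u,v,x) for x in (.43,.457,.485)])
go((.457,-.136,.186))
m=ctrl.camera_model('scene');R=np.array(m['R']);t=np.array(m['t'])
for P in [(.459,-.103,.175),(.457,-.136,.197),(.457,-.136,.169)]:
    c=R@np.array(P)+t; print(P,m['cx']+m['fx']*c[0]/c[2],m['cy']+m['fy']*c[1]/c[2])
E
```

```text
rtip [array([ 0.43  , -0.1193,  0.1759]), array([ 0.457 , -0.1091,  0.1909]), array([ 0.485 , -0.0985,  0.2063])]
ltip [array([ 0.43  , -0.1433,  0.1776]), array([ 0.457 , -0.1321,  0.1924]), array([ 0.485 , -0.1204,  0.2078])]
knobtop [array([ 0.43  , -0.1446,  0.1796]), array([ 0.457 , -0.1333,  0.1944]), array([ 0.485 , -0.1215,  0.2097])]
knobbot [array([ 0.43  , -0.1444,  0.1516]), array([ 0.457 , -0.1332,  0.1676]), array([ 0.485 , -0.1214,  0.1842])]
post bottom [array([ 0.43  , -0.1488,  0.1103]), array([ 0.457 , -0.1373,  0.1281]), array([ 0.485 , -0.1254,  0.1466])]
travel [ 0.0032 -0.021   0.0035] turn [-0.09  0.19 -0.04] t 4.2 p [ 0.4602 -0.115   0.1895] F [-0.6 -1.9  6.4]
(0.459, -0.103, 0.175) 195.09434345089664 166.83466912034265
(0.457, -0.136, 0.197) 175.99739770494568 154.64004151671182
(0.457, -0.136, 0.169) 178.38591120512163 168.25130680375236
```

The scene view shows the fingertips standing at about the knob's top (z ≈ 0.19). The pads closed too high and slipped off, leaving the knob at about y = -0.133. I lift, reopen and grip lower.

Request:
step_arm([
  {"travel": [0,0,-0.03],"turn": [0,0,0]},
  {"travel": [0.002,-0.008,-0.04],"turn": [0,0,0]},
  {"travel": [0.002,-0.017,-0.04],"turn": [0,0,0]},
  {"travel": [0.002,-0.017,-0.04],"turn": [0,0,0]},
  {"travel": [0.002,-0.017,-0.04],"turn": [0,0,0]},
], gripper=0.7)

```text
time: 4.7
position: [0.4563, -0.1308, 0.2265]
tool_rot: [-0.001, -3.14, -0.001]
ft_force: [-0.5, 1.1, -0.8]
grip_width: 0.568
grip_force: 0.0
```

```bash
python3 - <<'E'
from h import *
go((.457,-.136,.172))
s=ctrl.get_state();print(s['grip_width'])
a=ctrl.get_image('scene')[85:205,110:254]; b=ctrl.get_image('wrist')[130:330,140:420]
cv2.imwrite('pics/c4.png',np.hstack([cv2.resize(a[:,:,::-1],(420,350),interpolation=2),cv2.resize(b[:,:,::-1],(380,350))]))
E
```

```text
travel [-0.0008 -0.0053  0.0545] turn [ 0.02 -0.1  -0.05] t 4.7 p [ 0.4563 -0.1308  0.2265] F [-0.5  1.1 -0.8]
0.5675090929787825
```

View pics/c4.png

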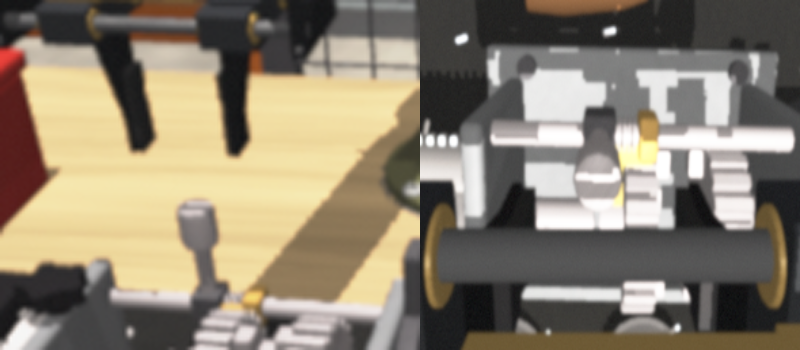

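The knob stands upright again at scene px (177.5,156), and the fingertips look about 15–18 mm higher than nominal. I go down to TCP z ≈ 0.170.

Request:
step_arm([
  {"travel": [0,0,0.0],"turn": [0,0,0]},
  {"travel": [0,0,0.02],"turn": [0,0,0]},
  {"travel": [0,0,0.04],"turn": [0,0,0]},
  {"travel": [0,0,0.056],"turn": [0,0,0]},
  {"travel": [0,0,0.056],"turn": [0,0,0]},
])

```text
time: 5.3
position: [0.4552, -0.1299, 0.1694]
tool_rot: [0.001, -3.137, -0.0]
ft_force: [-0.0, 0.1, -0.0]
grip_width: 0.702
grip_force: 0.0
```

Request:
step_arm([
  {"travel": [0,0,0],"turn": [0,0,0]},
  {"travel": [0,0,0],"turn": [0,0,0]},
  {"travel": [0,0,0],"turn": [0,0,0]},
  {"travel": [0,0,0],"turn": [0,0,0]},
  {"travel": [0,0,0],"turn": [0,0,0]},
], gripper=0.2, force=20)

```text
time: 5.8
position: [0.4573, -0.1312, 0.1721]
tool_rot: [-0.0, 3.141, -0.002]
ft_force: [0.1, -7.6, -0.9]
grip_width: 0.331
grip_force: 3.9
```

Request:
step_arm([
  {"travel": [0,0,0],"turn": [0,0,0]},
  {"travel": [0,0,0],"turn": [0,0,0]},
  {"travel": [0,0,0],"turn": [0,0,0]},
])

```text
time: 6.1
position: [0.4573, -0.1334, 0.1721]
tool_rot: [0.002, 3.14, -0.006]
ft_force: [0.2, -5.9, -0.1]
grip_width: 0.263
grip_force: 20.0
```

Gripped this time: 23 mm wide at the full 20 N. I slide it towards +y.

Request:
step_arm([
  {"travel": [0,0.004,0],"turn": [0,0,0]},
  {"travel": [0,0.008,0],"turn": [0,0,0]},
  {"travel": [0,0.012,0],"turn": [0,0,0]},
  {"travel": [0,0.016,0],"turn": [0,0,0]},
  {"travel": [0,0.019,0],"turn": [0,0,0]},
], force=30)

```text
time: 6.6
position: [0.4576, -0.1163, 0.1721]
tool_rot: [0.004, 3.139, -0.011]
ft_force: [2.1, -10.8, -1.9]
grip_width: 0.264
grip_force: 30.0
```

Request:
step_arm([
  {"travel": [0,0.003,0],"turn": [0,0,0]},
  {"travel": [0,0.003,0],"turn": [0,0,0]},
  {"travel": [0,0.003,0],"turn": [0,0,0]},
])

```text
time: 6.9
position: [0.4577, -0.1133, 0.1721]
tool_rot: [0.004, 3.139, -0.01]
ft_force: [2.3, -9.8, -1.9]
grip_width: 0.268
grip_force: 30.0
```

Drag is about 10 N, as expected, and there is no stop yet. I continue in small steps until the force rises.

Request:
step_arm([
  {"travel": [0,0.002,0],"turn": [0,0,0]},
  {"travel": [0,0.003,0],"turn": [0,0,0]},
  {"travel": [0,0.003,0],"turn": [0,0,0]},
])

```text
time: 7.2
position: [0.4577, -0.1109, 0.1721]
tool_rot: [0.005, 3.139, -0.011]
ft_force: [2.4, -10.5, -2.3]
grip_width: 0.267
grip_force: 30.0
```

Request:
step_arm([
  {"travel": [0,0.002,0],"turn": [0,0,0]},
  {"travel": [0,0.003,0],"turn": [0,0,0]},
  {"travel": [0,0.003,0],"turn": [0,0,0]},
])

```text
time: 7.5
position: [0.4577, -0.1104, 0.1721]
tool_rot: [0.007, 3.138, -0.017]
ft_force: [2.6, -15.9, -3.1]
grip_width: 0.262
grip_force: 30.0
```

Request:
step_arm([
  {"travel": [0,0.002,0],"turn": [0,0,0]},
  {"travel": [0,0.003,0],"turn": [0,0,0]},
  {"travel": [0,0.003,0],"turn": [0,0,0]},
])

```text
time: 7.8
position: [0.4577, -0.1103, 0.1721]
tool_rot: [0.01, 3.138, -0.023]
ft_force: [3.9, -22.7, -4.3]
grip_width: 0.263
grip_force: 30.0
```

The knob is at its stop. I release it, then rise and turn 90° towards the handle.

Request:
step_arm([
  {"travel": [0,0,0],"turn": [0,0,0]},
  {"travel": [0,0,0],"turn": [0,0,0]},
  {"travel": [0,0,0],"turn": [0,0,0]},
  {"travel": [0,0,-0.025],"turn": [0,0,0]},
  {"travel": [0,0,-0.06],"turn": [0,0,0]},
], gripper=0.7)

```text
time: 8.3
position: [0.4555, -0.0994, 0.2308]
tool_rot: [-0.0, -3.137, -0.0]
ft_force: [0.8, 0.1, -0.6]
grip_width: 0.63
grip_force: 0.0
```

Request:
step_arm([
  {"travel": [0,0,-0.03],"turn": [0,0,0]},
  {"travel": [-0.01,0.02,-0.05],"turn": [0,0,8]},
  {"travel": [-0.02,0.05,-0.05],"turn": [0,0,16]},
  {"travel": [-0.04,0.1,-0.05],"turn": [0,0,24]},
  {"travel": [-0.05,0.13,-0.05],"turn": [0,0,32]},
])

```text
time: 8.8
position: [0.5076, 0.0337, 0.2819]
tool_rot: [0.872, 3.018, 0.003]
ft_force: [0.6, 0.5, 0.4]
grip_width: 0.702
grip_force: 0.0
```

```bash
python3 - <<'E'
from h import *
print(np.round(ctrl.get_state()['joint_positions'],2))
for x in [(0,1,0),(0,-1,0)]: go((.511,.047,.26),x)
b=ctrl.get_image('top')[140:290,240:520]; a=ctrl.get_image('scene')[120:300,60:320]
cv2.imwrite('pics/c5.png',np.hstack([cv2.resize(b[:,:,::-1],(400,214)),cv2.resize(a[:,:,::-1],(309,214))]))
E
```

```text
[-0.51 -0.02  0.39  1.7   0.01  1.46  0.89]
travel [0.0042 0.013  0.022 ] turn [ 0.09 -0.07 57.78] t 8.8 p [0.5076 0.0337 0.2819] F [0.6 0.5 0.4]
travel [0.0042 0.013  0.022 ] turn [ 8.0000e-02  1.1000e-01 -1.2222e+02] t 8.8 p [0.5076 0.0337 0.2819] F [0.6 0.5 0.4]
```

View pics/c5.png

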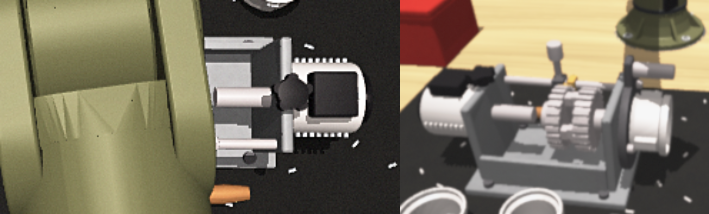

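The knob is across and the gears are butting. I finish the turn above the handle.

Request:
step_arm([
  {"travel": [0.001,0.003,0],"turn": [0,0,8]},
  {"travel": [0.002,0.006,0],"turn": [0,0,16]},
  {"travel": [0.003,0.009,0],"turn": [0,0,24]},
  {"travel": [0.004,0.013,0],"turn": [0,0,32]},
  {"travel": [0.004,0.013,0],"turn": [0,0,40]},
])

```text
time: 9.4
position: [0.5103, 0.0437, 0.2817]
tool_rot: [-1.852, -2.537, -0.0]
ft_force: [-0.6, 0.8, -0.1]
grip_width: 0.696
grip_force: 0.0
```

Request:
step_arm([
  {"travel": [0,0,0],"turn": [0,0,8]},
  {"travel": [0,0,0],"turn": [0,0,16]},
  {"travel": [0,0,0.01],"turn": [0,0,18]},
  {"travel": [0,0,0.022],"turn": [0,0,18]},
])

```text
time: 9.8
position: [0.5107, 0.0431, 0.2598]
tool_rot: [2.22, 2.222, 0.002]
ft_force: [0.3, 0.6, 0.1]
grip_width: 0.702
grip_force: 0.0
```

```bash
python3 - <<'E'
from h import *
go((.511,.047,.185),(0,1,0))
s=ctrl.get_state();print(s['tool_rot'],np.round(s['joint_positions'],2))
m=ctrl.camera_model('wrist'); T=np.array(m['T_tool_cam']); Rt=Rn.from_rotvec(s['tool_rot']).as_matrix()
im=ctrl.get_image('wrist')
for P in [(.511,.047,.19),(.511,.074,.19)]:
    c=T[:3,:3].T@(Rt.T@(np.array(P)-s['position'])-T[:3,3]); u,v=m['cx']+m['fx']*c[0]/c[2],m['cy']+m['fy']*c[1]/c[2];print(u,v); im=cv2.circle(np.ascontiguousarray(im),(int(u),int(v)),3,(255,0,0),-1)
cv2.imwrite('pics/w2.png',im[:,:,::-1])
E
```

```text
travel [0.0038 0.0002 0.0748] turn [ 0.07 -0.02  0.03] t 9.8 p [0.5107 0.0431 0.2598] F [0.3 0.6 0.1]
[2.22048061e+00 2.22160055e+00 1.72156985e-03] [-0.51 -0.    0.38  1.73  0.    1.41 -0.13]
276.38935640660173 207.2961436227613
276.38027379564465 171.65392027016765
```

View pics/w2.png

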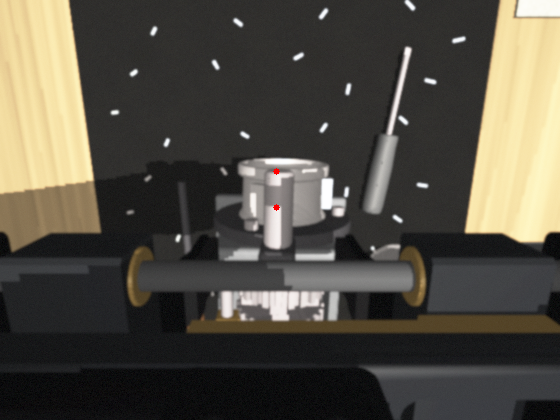

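The handle (276,171–240) is centred under the gripper. I go down and cage it.

Request:
step_arm([
  {"travel": [0.004,0,0.03],"turn": [0,0,0]},
  {"travel": [0.008,0,0.06],"turn": [0,0,0]},
  {"travel": [0.008,0,0.075],"turn": [0,0,0]},
  {"travel": [0.008,0,0.082],"turn": [0,0,0]},
  {"travel": [0.008,0,0.082],"turn": [0,0,0]},
])

```text
time: 10.35
position: [0.5098, 0.0513, 0.1768]
tool_rot: [-2.22, -2.222, 0.003]
ft_force: [-0.0, -0.6, 0.1]
grip_width: 0.701
grip_force: 0.0
```

Request:
step_arm([
  {"travel": [0,0,0],"turn": [0,0,0]},
  {"travel": [0,0,0],"turn": [0,0,0]},
  {"travel": [0,0,0],"turn": [0,0,0]},
  {"travel": [0,0,0],"turn": [0,0,0]},
  {"travel": [0,0,0],"turn": [0,0,0]},
], gripper=0.3, force=10)

```text
time: 10.85
position: [0.5106, 0.0516, 0.178]
tool_rot: [2.221, 2.221, 0.001]
ft_force: [-0.5, 0.4, -0.6]
grip_width: 0.348
grip_force: 0.0
```

Request:
step_arm([
  {"travel": [0,0.008,0.0],"turn": [0,0,0]},
  {"travel": [0,0.016,0.001],"turn": [0,0,0]},
  {"travel": [0,0.023,0.003],"turn": [0,0,0]},
  {"travel": [0,0.031,0.005],"turn": [0,0,0]},
  {"travel": [0,0.038,0.008],"turn": [0,0,0]},
])

```text
time: 11.35
position: [0.5493, 0.0516, 0.1693]
tool_rot: [2.221, 2.221, -0.0]
ft_force: [-2.6, 0.6, 1.1]
grip_width: 0.297
grip_force: 1.3
```

Request:
step_arm([
  {"travel": [0,0.007,0.004],"turn": [0,0,0]},
  {"travel": [0,0.014,0.008],"turn": [0,0,0]},
  {"travel": [0,0.02,0.013],"turn": [0,0,0]},
  {"travel": [0,0.026,0.018],"turn": [0,0,0]},
  {"travel": [0,0.029,0.021],"turn": [0,0,0]},
])

```text
time: 11.85
position: [0.578, 0.0515, 0.1479]
tool_rot: [2.221, 2.221, -0.0]
ft_force: [-1.5, -0.3, 0.2]
grip_width: 0.297
grip_force: 0.9
```

```bash
python3 - <<'E'
from h import *
go((.511,.047,.185),(0,1,0))
a=ctrl.get_image('scene')[130:310,60:320]
cv2.imwrite('pics/c6.png',cv2.resize(a[:,:,::-1],(780,540),interpolation=2))
E
```

```text
travel [-0.0045 -0.067  -0.0371] turn [-0.01  0.02  0.  ] t 11.85 p [0.578  0.0515 0.1479] F [-1.5 -0.3  0.2]
```

View pics/c6.png

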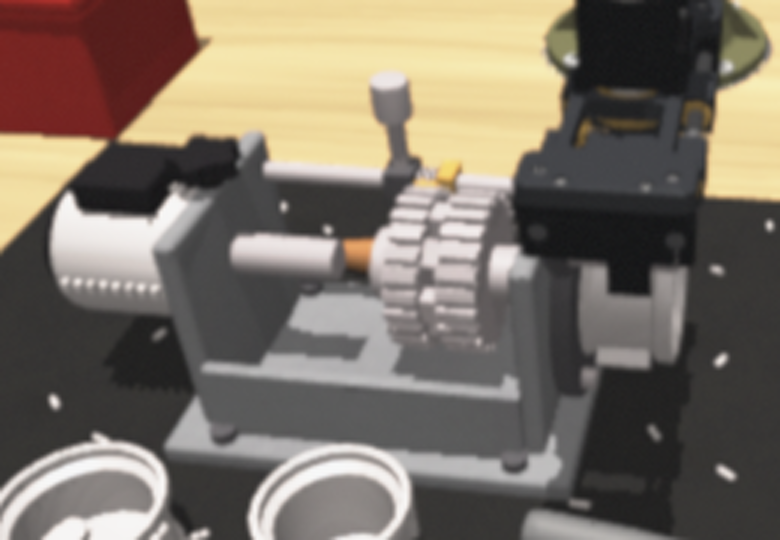

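The gears look closed up. Rocking back a little tests it: about 7 N of resistance means meshed.

Request:
step_arm([
  {"travel": [0,-0.004,-0.004],"turn": [0,0,0]},
  {"travel": [0,-0.008,-0.007],"turn": [0,0,0]},
  {"travel": [0,-0.012,-0.011],"turn": [0,0,0]},
])

```text
time: 12.2
position: [0.5659, 0.0516, 0.1605]
tool_rot: [2.22, 2.22, 0.003]
ft_force: [1.4, 0.2, -1.1]
grip_width: 0.301
grip_force: 1.2
```

Request:
step_arm([
  {"travel": [0,0.004,0.003],"turn": [0,0,0]},
  {"travel": [0,0.008,0.006],"turn": [0,0,0]},
  {"travel": [0,0.011,0.009],"turn": [0,0,0]},
])

```text
time: 12.5
position: [0.5761, 0.0517, 0.1503]
tool_rot: [-2.22, -2.221, 0.001]
ft_force: [-2.2, 0.1, -0.0]
grip_width: 0.301
grip_force: 0.9
```

```bash
cat > o.py <<'E'
from h import *
def ext(im,n):
    h=cv2.cvtColor(im,cv2.COLOR_BGR2HSV); m=cv2.inRange(h,(5,110,70),(18,255,255))
    k,l,st,c=cv2.connectedComponentsWithStats(m)
    print(n,[st[i].tolist() for i in range(1,k) if st[i][4]>5])
if __name__=='__main__':
    c5=cv2.imread('pics/c5.png')[:,400:]; ext(cv2.resize(c5,(260,180))[70:140,60:240],'c5')
    s0=cv2.imread('pics/scene0.png')[120:300,60:320]; ext(s0[70:140,60:240],'s0')
    c6=cv2.resize(cv2.imread('pics/c6.png'),(260,180)); ext(c6[60:130,60:240],'c6')
    ext(np.ascontiguousarray(ctrl.get_image('scene')[120:300,60:320,::-1])[70:140,60:240],'now')
E
python3 o.py
```

```text
c5 [[80, 0, 7, 2, 9], [55, 19, 4, 10, 25]]
s0 [[72, 0, 6, 2, 7], [81, 22, 4, 10, 30]]
c6 [[85, 0, 6, 3, 11], [55, 19, 9, 11, 82]]
now [[85, 0, 6, 3, 11], [55, 19, 9, 11, 82]]
```

The sliding gear and fork moved about 5 px (≈9 mm) beyond butting. The knob-to-fork offset is back to its relaxed value, so the gears are meshed. I release with a modest opening, to stay clear of the casting, and lift straight up.

Request:
step_arm([
  {"travel": [0,-0.001,0],"turn": [0,0,0]},
  {"travel": [0,-0.001,-0.003],"turn": [0,0,0]},
  {"travel": [0,-0.001,-0.012],"turn": [0,0,0]},
  {"travel": [0,-0.001,-0.035],"turn": [0,0,0]},
  {"travel": [0,-0.001,-0.07],"turn": [0,0,0]},
], gripper=0.42)

```text
time: 13.05
position: [0.5743, 0.0515, 0.2204]
tool_rot: [-2.22, -2.22, 0.004]
ft_force: [1.6, -0.3, -0.1]
grip_width: 0.42
grip_force: 0.0
```

Request:
step_arm([
  {"travel": [0.04,0,-0.03],"turn": [0,0,0]},
  {"travel": [0.08,0,-0.05],"turn": [0,0,0]},
  {"travel": [0.12,0,-0.06],"turn": [0,0,0]},
  {"travel": [0.16,0,-0.06],"turn": [0,0,0]},
  {"travel": [0.2,0,-0.06],"turn": [0,0,0]},
])

```text
time: 13.55
position: [0.5757, 0.2533, 0.2826]
tool_rot: [2.221, 2.221, 0.005]
ft_force: [0.4, 0.1, -1.1]
grip_width: 0.417
grip_force: 0.0
```

```bash
python3 - <<'E'
from h import *
from o import ext
go((.511,.047,.185),(0,1,0))
ext(np.ascontiguousarray(ctrl.get_image('scene')[120:300,60:320,::-1])[70:140,60:240],'now')
a=cv2.imread('pics/top0.png'); b=ctrl.get_image('top')[:,:,::-1].copy(); cv2.imwrite('pics/top9.png',b)
for n,im in (('start',a),('end',b)):
    h=cv2.cvtColor(im,cv2.COLOR_BGR2HSV)[215:252,300:440]
    f=cv2.inRange(h,(15,130,120),(35,255,255)); ys,xs=np.nonzero(f); 
    print(n,'fork', (xs.min()+300,xs.max()+300,xs.mean()+300,len(xs)) if len(xs) else None)
    print('row241',im[241,380:415].mean(1).astype(int).tolist())
    # handle: bright pixels in columns left of the faceplate, per row
    print('handle rows', np.nonzero(im[150:260,262:268].mean((1,2))>120)[0]+150)
E
```

```text
travel [-0.2065 -0.065   0.0972] turn [ 0.15 -0.09  0.01] t 13.55 p [0.5757 0.2533 0.2826] F [ 0.4  0.1 -1.1]
now [[85, 0, 6, 3, 10], [55, 19, 9, 11, 82]]
start fork (np.int64(372), np.int64(387), np.float64(377.2173913043478), 46)
row241 [159, 195, 175, 255, 154, 154, 224, 214, 22, 130, 47, 57, 59, 69, 61, 66, 255, 253, 254, 251, 248, 247, 245, 245, 243, 242, 240, 233, 234, 231, 235, 242, 238, 238, 239]
handle rows [199 200 201 202 203 204 205 206 207 208 209 210 211 212]
end fork (np.int64(356), np.int64(371), np.float64(361.5111111111111), 45)
row241 [254, 254, 252, 250, 249, 247, 248, 247, 244, 242, 237, 236, 233, 238, 242, 240, 239, 240, 240, 240, 242, 241, 239, 243, 241, 242, 240, 242, 242, 241, 241, 242, 239, 241, 242]
handle rows [161 162 163 164 165 166 167 168 169 170 171 172 204 205 207 208 210 211
 212 213]
```

Fork and knob have moved together (about 26 mm each), so the spring is relaxed. The handle stays at about 43° and the arm is clear. I hand in.

```bash
python3 -c "
from bench import ctrl
print(ctrl.close_job())"
```

```text
the job is handed in; nothing more can be done
None
```

The job is handed in, with no verdict returned: the knob is at its stop, the camera shows the gears meshed with the handle leaning about 43° to +x, and the arm is clear; the expected 7 N mesh resistance did not show when I rocked the handle (about 2 N).

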